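Clear the charging case and trace its lid seam with the cleaning stylus

ROBOT

A 7-joint arm with a two-finger parallel gripper is mounted at the origin on the work surface. World frame = base frame: x ahead of the robot, y to its left, z up, the work surface at z = 0. Lengths are in m, angles in rad, forces in N, time in s.
With the tool pointing down it reaches from about 0.4 to 0.85 m from the base axis. Payload 10.4 kg.
Tool frame: the origin (TCP) lies at the very end of the fingers, on their centre line; the grasp point (between the pads) lies 19 mm behind it; z points along the fingers, y is the line along which they close (so a half turn about z gives the same grasp; the last joint's range is limited). The gripper opens to 87 mm and grips with 3 to 60 N. Pads are 19 mm wide; open, the fingers measure 117 mm over their backs; the gripper's body (75 mm by 190 mm) begins 51 mm behind the grasp point.
Start: joints at [-0.023, 0.332, -0.065, 1.46, 0.022, 1.35, -0.088], TCP at [0.625, 0, 0.202] pointing down, gripper open.
Joint ranges: [-2.6, 2.6], [-0.5, 2.12], [-1.47, 1.34], [0.16, 2.42], [-1.27, 4.41], [0.06, 2.06], [-2.6, 2.6]. Speed limits (rad/s): [2.22, 2.22, 2.79, 2.79, 3.14, 3.14, 3.14].

INTERFACE

Orientations are given as a unit quaternion [x, y, z, w].
In Python, from bench import read_state, cams, workorder gives the robot as it stands.
- The arm moves only by the shell command python3 -m crank 'ROWS' [FORCE]. ROWS is text: rows parted by semicolons, each of 5 numbers parted by spaces: the shift along the tool's x, y, z scaled (see below), then the turn about the tool's z scaled (see below), then the opening, from -1 (shut) to 1 (fully open). In form: dx dy dz yaw jaw; .... A call has 1 to 10 rows; each row shifts and turns the commanded pose from where the row before left it, along the tool's axes as they then stand; what a row does not reach is not made up. The controller multiplies each number of a shift by 200 mm and each number of a turn by 90 degrees. A row lasts 1/10 s, in which the tool goes at most 50 mm and 8.59 degrees, less where a joint would pass 70% of its speed; a pose out of reach is approached as far as the arm can. A call with a number of a shift or a turn outside -1 to 1 is refused whole. A call with a gripper value outside its range is refused whole. The fingers move at their own pace and stop on an object; FORCE is the grip in N (left out, the last holds). Time passes only in rows, so rows that do not move let the fingers close. It gives the time, the measured TCP pose, the force, the opening and the grip force at its end, in the units of the state.
- read_state(): the state, without advancing time (a new reading comes with each control period).
- cams.camera(name): name is "scene" or "side" or "wrist"; returns a dict with "img" (420x560x3 uint8, blue, green, red), "K" (3x3 intrinsics, pixels), "xyz" and "attitude" of the camera in the world; the wrist camera has in their place "mount" (4x4, takes a point from camera to tool coordinates, whose origin is the TCP and whose axes are the flange's). Camera axes: x right, y down, z forward; pixel columns grow to the right and rows downward; lengths in m; the calibration is good to about 2 mm. The wrist camera is an equidistant fisheye: a pixel r from the principal point sees the ray r / f radians off the axis. A picture is of the moment at which its call begins: read the wrist's pose just before it. There is no depth.
- workorder.close_job(): hands the job in; it is judged then, once.
The state is a dict: "time": time; "joint_positions": joint angles; "joint_vel": joint speeds; "joint_torque": joint torques, N m; "ee_pos": TCP position; "eef_rot": TCP orientation; "ft_force": force on the tool from outside, world axes, zero at the start; "torque": the same for the moment, N m; "width": finger opening in m; "grip_force": force on a finger pad.
Only numpy, scipy, OpenCV 4.12 (cv2) and the standard library are available. Lean on these libraries where they do the work, as an engineer would, in place of code of your own. Each camera call takes 0.05 s, during which the arm holds its last target. There are 200 camera calls.

TASK

Clean the seam of the cream charging case: first move the desiccant canister off its lid onto the pale blue saucer, then take the blue stylus from its stand and guide its tip slowly (under 60 mm/s) along the whole dark U-shaped seam in one pass from the red dot to the green dot, without coming out of the seam on the way. Then put the stylus back upright in its stand and let go, leaving everything else where it is.

Things in the scene. Friction and masses are not known exactly. Their poses are not given: they have to be found in the camera images.
- case: cream charging case, fixed, 140 (x) x 90 (y) x 42 mm high, origin at the centre of its underside, z up; any yaw. A dark U-shaped seam channel, 7 mm wide, 5 mm deep, runs in its flat top round the lid's free end (+x): the straight lines joining seam0..seam7 in order. A red dot lies just beyond the seam's start, a green dot just beyond its finish
- canister: plastic desiccant canister, white with an orange screw-top lid, 44 mm diameter, 60 mm high, about 70 g, origin at the centre of its underside, z up. Starts standing on top of the case, over the seam
- saucer: pale blue ceramic saucer, 120 mm across the rim, 12 mm high, flat inner floor 5 mm above its underside and about 80 mm across; origin at the centre of its underside
- stylus: seam-cleaning stylus, 40 g, 150 mm long; origin at the end of its tip, z along it to the handle's end. Black tip 4 mm diameter (z 0 to 12 mm), 6 mm steel shank (12-34), round blue collar 26 mm diameter (34-40), square blue handle 14 x 14 mm, sides along its x and y (40-150). Starts upright in its stand, collar on the stand's top, tip 8 mm above the work surface
- stand: dark steel stylus stand, loose, 0.6 kg, 50 x 50 x 42 mm high, origin at the centre of its underside; a vertical hole 13 mm in diameter, 38 mm deep, in the middle of its top
- tree: bystander: clear acrylic stand shaped like a small tree, 130 mm high, base 68 mm diameter, branches reach 40 mm from its axis; origin at the centre of its underside
- tester: bystander: aluminium battery tester, fixed, 60 (x) x 85 (y) x 45 mm high with a toggle switch reaching up to 72 mm; origin at the centre of its underside
- cell_a: bystander: green battery cell standing upright, 18 mm diameter, 65 mm high, origin at the centre of its underside
- cell_b: bystander: blue battery cell, same size and origin
- powerbank: bystander: grey power bank lying flat, 70 x 140 x 16 mm, origin at the centre of its underside
- buds: bystander: white earbud case, 46 x 60 x 25 mm, origin at the centre of its underside
- seam0 (a point): point 0 of 7 on the seam's centre line, at the red dot, level with the case's top face; at (-55, -28, 42) mm in the case's frame
- seam1 (a point): point 1 of 7 on the seam's centre line, 30 mm on, level with the case's top face; at (-25, -28, 42) mm in the case's frame
- seam2 (a point): point 2 of 7 on the seam's centre line, 60 mm on, level with the case's top face; at (5, -28, 42) mm in the case's frame
- seam3 (a point): point 3 of 7 on the seam's centre line, where the first straight ends, level with the case's top face; at (35, -28, 42) mm in the case's frame
- seam4 (a point): point 4 of 7 on the seam's centre line, past the first 45 degree corner, level with the case's top face; at (53, -10, 42) mm in the case's frame
- seam5 (a point): point 5 of 7 on the seam's centre line, before the second corner, level with the case's top face; at (53, 10, 42) mm in the case's frame
- seam6 (a point): point 6 of 7 on the seam's centre line, past the second corner, level with the case's top face; at (35, 28, 42) mm in the case's frame
- seam7 (a point): point 7 of 7 on the seam's centre line, at the green dot, level with the case's top face; at (0, 28, 42) mm in the case's frame

How it is judged:
By the outcome, as a careful person would: the job done as asked, in the order asked, and still so for the second after the job is handed in, with the robot touching nothing.
It also fails if it takes over 72 s, if anything falls off the work surface, if the arm or the gripper's body presses on something with over 40 N, if the wrist force passes 120 N, or if a joint passes its speed limit or range.

## Working session

There is one attempt and no reset: what is moved stays moved. The work goes in short steps, Python scripts to look and compute and a shell command to move; the robot and the scene stay as the last step left them, time stands still between calls to the robot, and variables do not carry over. Pictures are saved under pics/ and viewed, at most 10 in all, crops included, and the job is handed in when it is done.

```bash
mkdir -p pics; ls
python3 - <<'E'
from bench import read_state, cams
import cv2, numpy as np
s=read_state();print({k:np.round(v,4).tolist() for k,v in s.items()})
for n in ["scene","side","wrist"]:
    c=cams.camera(n);cv2.imwrite(f"pics/{n}0.png",c["img"])
    print(n,{k:np.round(v,4).tolist() for k,v in c.items() if k!="img"})
E
```

```text
pics
{'time': 0.0, 'joint_positions': [-0.0226, 0.3329, -0.0647, 1.461, 0.0216, 1.3499, -0.0885], 'joint_vel': [0.0006, 0.0016, 0.0004, 0.0017, -0.0009, 0.0006, -0.0001], 'joint_torque': [-0.0001, -62.3246, 0.0244, -38.9891, -0.0614, 0.0398, 0.0002], 'ee_pos': [0.6246, -0.0, 0.2014], 'eef_rot': [0.7071, 0.7071, -0.0006, -0.0005], 'ft_force': [-0.0146, 0.2487, 0.0401], 'torque': [-0.0273, -0.0065, -0.0401], 'grip_force': 0.0, 'width': 0.0869}
scene {'K': [[455.9921, 0.0, 284.8904], [0.0, 455.9921, 208.4131], [0.0, 0.0, 1.0]], 'xyz': [1.0867, -0.6406, 0.6029], 'attitude': [0.837, 0.2917, -0.1416, -0.4408]}
side {'K': [[430.7793, 0.0, 282.0379], [0.0, 430.7793, 207.9491], [0.0, 0.0, 1.0]], 'xyz': [0.4937, 0.7303, 0.5849], 'attitude': [-0.0453, 0.8842, -0.4643, 0.0234]}
wrist {'K': [[325.1923, 0.0, 282.7864], [0.0, 325.1923, 209.6711], [0.0, 0.0, 1.0]], 'mount': [[-0.0002, -0.9658, -0.2592, 0.071], [1.0, -0.0002, 0.0, -0.0006], [-0.0001, -0.2592, 0.9658, -0.1826], [0.0, 0.0, 0.0, 1.0]]}
```

View pics/scene0.png

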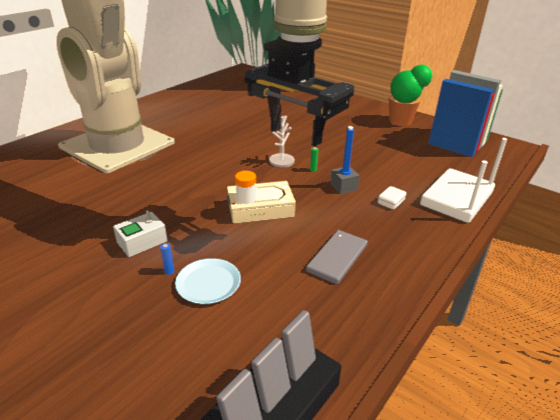

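View pics/side0.png

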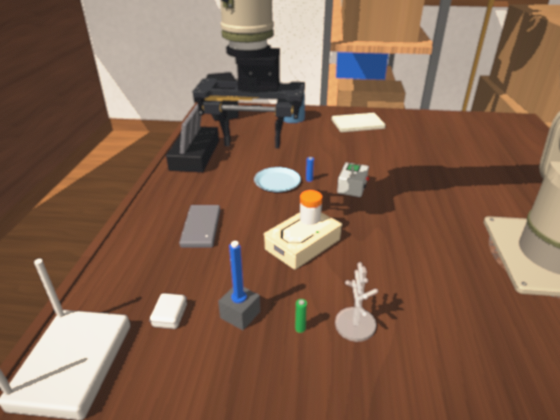

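View pics/wrist0.png

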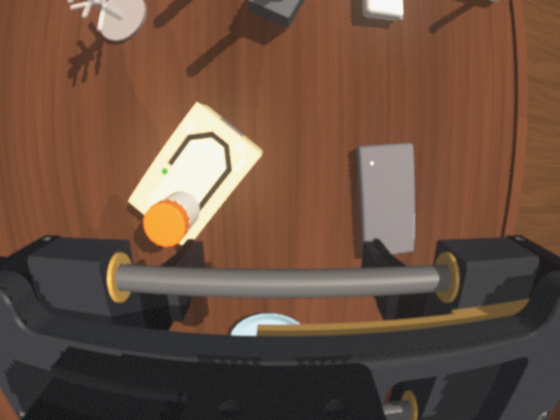

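The scene view shows the canister at (246,187), saucer at (208,282) and stylus at (349,150). The wrist view shows the case top with corners near (200,103), (262,153), (190,245) and (129,203), the seam's closed end at upper right and the green dot at (164,171).

```bash
cat > h.py <<'E'
import numpy as np, cv2
from scipy.spatial.transform import Rotation as R
from bench import read_state, cams
def grab(n):
    s=read_state(); c=cams.camera(n)
    if n=="wrist":
        T=np.eye(4);T[:3,:3]=R.from_quat(s["eef_rot"]).as_matrix();T[:3,3]=s["ee_pos"];M=T@np.array(c["mount"])
        c["Rm"],c["o"],c["fish"]=M[:3,:3],M[:3,3],True
    else: c["Rm"],c["o"],c["fish"]=R.from_quat(c["attitude"]).as_matrix(),np.array(c["xyz"]),False
    c["K"]=np.array(c["K"]); return c
def rays(c,px):
    px=np.atleast_2d(np.asarray(px,float)); K=c["K"]
    u=(px-K[:2,2])/K[0,0]
    if c["fish"]:
        r=np.linalg.norm(u,axis=1,keepdims=True)+1e-12; d=np.hstack([u/r*np.sin(r),np.cos(r)])
    else: d=np.hstack([u,np.ones((len(u),1))])
    return d@c["Rm"].T
def onz(c,px,z):
    d=rays(c,px); return (c["o"]+d*((z-c["o"][2])/d[:,2:]))[:,:2]
def mask(c,lo,hi,roi=None,k=3):
    m=cv2.inRange(cv2.cvtColor(c["img"],cv2.COLOR_BGR2HSV),np.array(lo),np.array(hi))
    if roi: z=np.zeros_like(m);x0,y0,x1,y1=roi;z[y0:y1,x0:x1]=m[y0:y1,x0:x1];m=z
    return cv2.morphologyEx(m,cv2.MORPH_OPEN,np.ones((k,k))) if k>1 else m
def big(m):
    cs,_=cv2.findContours(m,cv2.RETR_EXTERNAL,cv2.CHAIN_APPROX_NONE)
    return max(cs,key=cv2.contourArea)[:,0,:] if cs else None
def circ(P):
    (x,y),r=cv2.minEnclosingCircle(P.astype(np.float32)); return round(x,4),round(y,4),round(r,4)
E
python3 - <<'E'
from h import *
W,S,D=grab("wrist"),grab("scene"),grab("side")
np.set_printoptions(precision=4,suppress=True)
# orange lid top
for n,c,roi in(("w",W,(120,180,220,260)),("s",S,(225,160,270,200)),("d",D,(290,180,330,220))):
    b=big(mask(c,(5,150,120),(20,255,255),roi,1)); P=onz(c,b,.102)
    print("lid",n,cv2.boundingRect(b),circ(P),P.mean(0))
# saucer
for n,c,roi in(("s",S,(165,250,250,310)),("d",D,(245,160,305,200))):
    b=big(mask(c,(85,20,110),(110,140,255),roi,1)); e=cv2.fitEllipse(b); P=onz(c,b,.012)
    print("saucer",n,e,circ(P),cv2.minAreaRect(P.astype(np.float32)))
# case outline
b=big(mask(W,(15,15,130),(40,160,255),(110,90,275,260),3)); P=onz(W,b,.042)
print("case",cv2.boundingRect(b),cv2.minAreaRect((P*1000).astype(np.float32)))
for p in [(200,103),(262,153),(129,203)]: print(p,onz(W,p,.042))
print("green",onz(W,(164,171),.042))
# stylus handle
for n,c,roi in(("s",S,(335,115,365,185)),("d",D,(220,230,255,310))):
    b=big(mask(c,(105,120,60),(125,255,255),roi,1)); x,y,w,h=cv2.boundingRect(b)
    t=b[b[:,1]<y+3].mean(0); print("sty",n,(x,y,w,h),t,onz(c,t,.158))
    print("cellb/greenc")
for n,c,roi in(("s",S,(305,140,322,175)),("d",D,(290,290,312,340))):
    b=big(mask(c,(45,80,30),(80,255,255),roi,1)); x,y,w,h=cv2.boundingRect(b); print("ca",n,onz(c,[(x+w/2,y+2)],.065),onz(c,[(x+w/2,y+h-2)],0.0))
print("cellb",onz(S,(168,273),0),onz(D,(310,180),0),"tree",onz(S,(282,161),0),onz(D,(356,324),0))
print("tester",onz(S,(140,228),.045),onz(D,(352,170),.045))
E
```

```text
lid w (142, 200, 47, 49) (0.5117, -0.0191, 0.0252) [ 0.5116 -0.019 ]
lid s (225, 160, 45, 40) (0.5086, -0.0372, 0.0852) [ 0.5051 -0.0218]
lid d (298, 188, 25, 19) (0.5116, -0.0125, 0.0351) [ 0.5121 -0.0107]
saucer s ((208.55484008789062, 281.4561462402344), (41.373741149902344, 63.61018371582031), 78.146728515625) (0.6058, -0.2343, 0.0594) ((0.6087310314178467, -0.2348579615354538), (0.11717568337917328, 0.11267368495464325), 76.10965728759766)
saucer d ((277.4419860839844, 179.17152404785156), (23.254451751708984, 44.39838790893555), 89.83413696289062) (0.6032, -0.229, 0.0616) ((0.6033791899681091, -0.22930297255516052), (0.1177385151386261, 0.11847900599241257), 52.22419357299805)
case (128, 102, 135, 144) ((523.172607421875, 15.763351440429688), (146.78933715820312, 93.75973510742188), 50.205238342285156)
(200, 103) [[0.5363 0.096 ]]
(262, 153) [[0.602  0.0409]]
(129, 203) [[ 0.4435 -0.0128]]
green [[0.4921 0.0235]]
sty s (340, 130, 14, 45) [349.8182 130.5455] [[0.6256 0.2093]]
cellb/greenc
sty d (230, 246, 17, 57) [234.5    247.2857] [[0.6185 0.2281]]
cellb/greenc
ca s [[0.5193 0.2285]] [[0.5156 0.2402]]
ca d [[0.5126 0.241 ]] [[0.5105 0.2478]]
cellb [[ 0.5251 -0.2613]] [[ 0.5195 -0.2505]] tree [[0.4206 0.2245]] [[0.4174 0.2232]]
tester [[ 0.4226 -0.2386]] [[ 0.4141 -0.2352]]
```

```bash
python3 -m crank '-0.02 -0.15 0 0 1; -0.02 -0.15 0 0 1; -0.02 -0.15 0.05 0 1; -0.04 -0.115 0.1 0 1; 0 0 0.15 0 1; 0 0 0 0 1; 0 0 0 0 1' 15
python3 - <<'E'
from h import *
W=grab("wrist");cv2.imwrite("pics/w1.png",W["img"])
b=big(mask(W,(5,150,120),(20,255,255),None,1));print(cv2.boundingRect(b),circ(onz(W,b,.102)))
E
```

```text
time: 1.0
ee_pos: [0.5122, -0.0198, 0.1428]
eef_rot: [0.707, 0.707, -0.0, -0.0]
ft_force: [0.3, 1.1, 1.5]
width: 0.087
grip_force: 0.0
(250, 192, 63, 75) (0.5098, -0.0248, 0.0289)
```

View pics/w1.png

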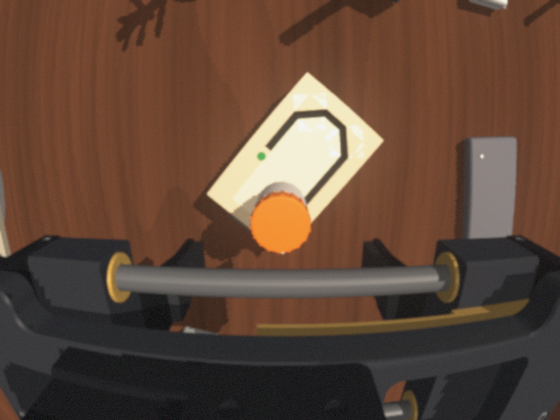

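The wrist view shows the lid as a circle centred near (281,222) and centred in x between the fingers. The green dot is at (261,156).

Run:
```python
from h import *
W=grab("wrist")
print(onz(W,[(281.5,222),(250,222),(313,222),(281,192),(281,252)],.102))
```

```text
[[ 0.51142666 -0.0180804 ]
 [ 0.48863036 -0.01810642]
 [ 0.53421155 -0.01811281]
 [ 0.51109301  0.00400541]
 [ 0.51102995 -0.04146728]]
```

```bash
python3 -m crank '0.006 -0.005 0.14 0 1; 0 0 0.14 0 1; 0 0 0.13 0 1; 0 0 0 0 -0.2; 0 0 0 0 -0.2; 0 0 0 0 -0.2; 0 0 0 0 -0.2; 0 0 0 0 -0.2; 0 0 0 0 -0.2' 15
```

```text
time: 2.0
ee_pos: [0.5113, -0.0188, 0.0608]
eef_rot: [0.707, 0.707, 0.0, 0.0]
ft_force: [-1.1, 0.3, -0.6]
width: 0.0471
grip_force: 0.0
```

```bash
python3 -m crank '0 0 0 0 -0.2; 0 0 0 0 -0.2; 0 0 0 0 -0.2; 0 0 0 0 -0.2' 15;  python3 -m crank '0 0 -0.05 0 -0.2; 0 0 -0.1 0 -0.2; 0 0 -0.1 0 -0.2; 0 0 0 0 -0.2' 15
```

```text
time: 2.4
ee_pos: [0.5113, -0.0188, 0.0606]
eef_rot: [0.707, 0.707, 0.0, 0.0]
ft_force: [-1.1, -0.4, 5.3]
width: 0.0434
grip_force: 15.0
time: 2.8
ee_pos: [0.5127, -0.0187, 0.113]
eef_rot: [0.707, 0.707, 0.002, 0.001]
ft_force: [0.5, 0.2, -0.1]
width: 0.0434
grip_force: 15.0
```

```bash
python3 -m crank '-0.08 0.03 0 0 -0.2; -0.16 0.07 0 0 -0.2; -0.16 0.07 0 0 -0.2; -0.16 0.07 0 0 -0.2; -0.16 0.07 0 0 -0.2; -0.16 0.07 0 0 -0.2; -0.13 0.05 0 0 -0.2; -0.055 0.04 0 0 -0.2; 0 0 0 0 -0.2; 0 0 0 0 -0.2'
python3 -m crank '0 0 0.1 0 -0.2; 0 0 0.12 0 -0.2; 0 0 0.1 0 -0.2; 0 0 0.06 0 -0.2; 0 0 0.03 0 -0.2; 0 0 0 0 -0.2'
python3 - <<'E'
from h import *
S=grab("scene");cv2.imwrite("pics/s2.png",cv2.resize(S["img"][200:340,120:320],None,fx=3,fy=3))
E
```

```text
time: 3.8
ee_pos: [0.6045, -0.231, 0.1093]
eef_rot: [0.707, 0.707, -0.0, -0.001]
ft_force: [-0.0, 0.1, -1.1]
width: 0.0434
grip_force: 15.0
time: 4.4
ee_pos: [0.6048, -0.2312, 0.0279]
eef_rot: [0.707, 0.707, -0.0, -0.0]
ft_force: [0.9, 0.1, -0.2]
width: 0.0436
grip_force: 15.0
```

View pics/s2.png

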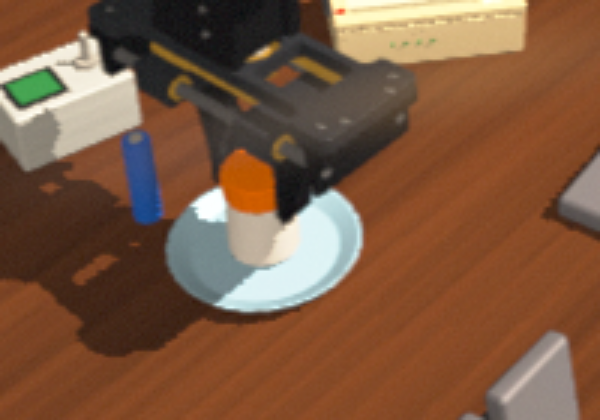

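The canister is over the saucer's centre: its base is at (264,255) in the crop and the saucer centre at about (264,245). Lower and release.

```bash
python3 -m crank '0 0 0.01 0 -0.2; 0 0 0.008 0 -0.2; 0 0 0.004 0 -0.2; 0 0 0 0 -0.2'
python3 -m crank '0 0 0 0 0.4; 0 0 0 0 0.4; 0 0 0 0 0.4; 0 0 0 0 0.4; 0 0 -0.08 0 0.4; 0 0 -0.15 0 0.4; 0 0 -0.15 0 0.4; 0 0 -0.15 0 0.4; 0 0 -0.15 0 0.4; 0 0 -0.15 0 0.4'
```

```text
time: 4.85
ee_pos: [0.6051, -0.2318, 0.0239]
eef_rot: [0.707, 0.707, 0.0, 0.0]
ft_force: [0.5, 0.4, -0.7]
width: 0.0435
grip_force: 15.0
time: 5.85
ee_pos: [0.605, -0.2318, 0.1927]
eef_rot: [0.707, 0.707, 0.0, 0.001]
ft_force: [-0.6, -0.9, -0.9]
width: 0.061
grip_force: 0.0
```

```bash
python3 -m crank '0.15 -0.07 0 0 0.6; 0.17 -0.07 0 0 0.6; 0.17 -0.07 0 0 0.6; 0.17 -0.07 0 0 0.6; 0.17 -0.07 0 0 0.6; 0.13 -0.06 0 0 0.6; 0 0 0 0 0.6; 0 0 0 0 0.6; 0 0 0 0 0.6'
python3 - <<'E'
from h import *
W=grab("wrist");cv2.imwrite("pics/w3.png",cv2.resize(W["img"][60:310,150:430],None,fx=2.8,fy=2.35))
g=big(mask(W,(50,100,60),(80,255,255),(200,80,400,300),1));r=big(mask(W,(0,120,120),(4,255,255),(200,80,400,300),1))
for n,b,l in(("g",g,(0,28)),("r",r,(-55,-28))):
    if b is not None: print(n,b.mean(0),onz(W,b.mean(0),.042))
m=mask(W,(0,0,0),(179,255,75),(220,80,390,270),1);c=mask(W,(15,15,130),(40,160,255),(200,70,400,300),3)
hull=np.zeros_like(m);cv2.fillPoly(hull,[cv2.convexHull(big(c))],255);hull=cv2.erode(hull,np.ones((9,9)))
d=big(m&hull); P=onz(W,d,.042)*1000
print("seam",cv2.boundingRect(d),cv2.minAreaRect(P.astype(np.float32)))
Pc=onz(W,cv2.convexHull(big(c))[:,0],.042)*1000;print("case",cv2.minAreaRect(Pc.astype(np.float32)))
E
```

```text
time: 6.75
ee_pos: [0.5234, -0.0409, 0.1906]
eef_rot: [0.708, 0.707, 0.0, 0.0]
ft_force: [1.1, 1.0, 0.3]
width: 0.0696
grip_force: 0.0
g [252.38461538 130.84615385] [[0.49225871 0.02367132]]
r [262.63636364 203.81818182] [[ 0.50170547 -0.0525277 ]]
seam (0, 0, 0, 0) ((nan, nan), (0.0, 0.0), 0.0)
case ((521.7474975585938, 14.938385009765625), (142.8092041015625, 92.64814758300781), 50.14383316040039)
```

View pics/w3.png

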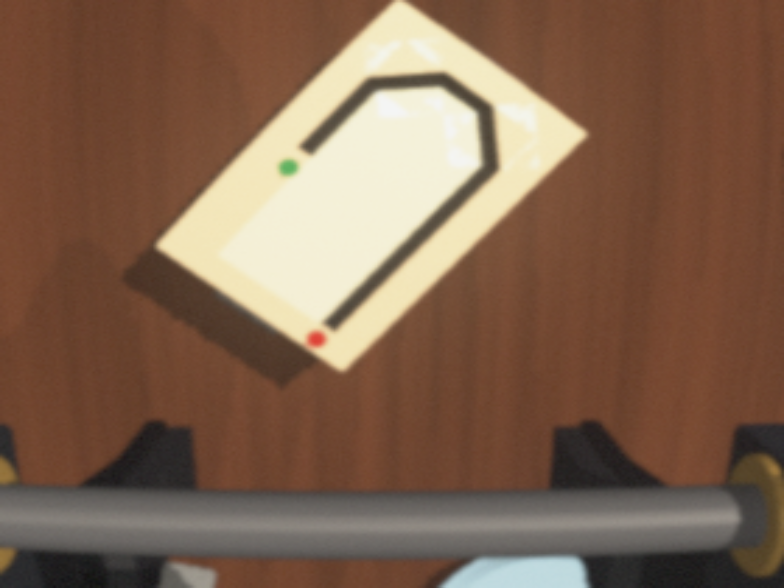

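The wrist view shows the whole top: red dot (316,338), green dot (289,167) in the crop, and the seam fully exposed.

```bash
cat > seam.py <<'E'
from h import *
def fit(W,cx=521.7,cy=14.9,yaw=50.1):
    v,u=np.mgrid[60:320,150:430];px=np.c_[u.ravel(),v.ravel()]
    P=onz(W,px,.042)*1000;V=W["img"].max(2)[v.ravel(),u.ravel()].astype(float)
    w=np.clip((170-V)/100,0,1)
    for _ in range(6):
        a=np.deg2rad(yaw);A=np.array([[np.cos(a),np.sin(a)],[-np.sin(a),np.cos(a)]])
        L=(P-[cx,cy])@A.T
        def sel(x0,x1,y0,y1):
            k=(L[:,0]>x0)&(L[:,0]<x1)&(L[:,1]>y0)&(L[:,1]<y1)&(w>.15);return L[k],w[k]
        l1,w1=sel(-50,30,-34,-22);l2,w2=sel(5,30,22,34);l3,w3=sel(46,60,-7,7)
        s,b=np.polyfit(l1[:,0],l1[:,1],1,w=w1)
        y1=np.polyval([s,b],0) ;y2=np.average(l2[:,1],weights=w2);x3=np.average(l3[:,0],weights=w3)
        dy=(y1+28+y2-28)/2; dx=x3-53; yaw+=np.rad2deg(s)
        d=A.T@[dx,dy];cx+=d[0];cy+=d[1]
    e,we=sel(-62,-40,-34,-22);e2,_=sel(-8,20,22,34)
    print("pose",cx,cy,yaw,"y1,y2",y1,y2,"x3",x3,"ends(-55,0; +-3.5)",e[:,0].min(),e2[:,0].min(),"n",len(l1),len(l2),len(l3))
    return cx,cy,yaw
E
python3 - <<'E'
from seam import *
fit(grab("wrist"))
E
```

```text
pose 521.6505133362009 14.89668561193769 50.037431304615545 y1,y2 -27.975297854464845 27.975297854520505 x3 53.00000000000027 ends(-55,0; +-3.5) -56.91571347607447 -2.472856050795634 n 406 133 71
```

```bash
python3 -m crank '0.1 0.06 -0.1 0 1; 0.13 0.07 -0.1 0 1; 0.13 0.07 -0.1 0 1; 0.13 0.07 -0.05 0 1; 0.13 0.07 0 0 1; 0.13 0.07 0 0 1; 0.105 0.07 0 0 1; 0 0 0 0 1; 0 0 0 0 1; 0 0 0 0 1'
python3 - <<'E'
from h import *
W=grab("wrist");cv2.imwrite("pics/w4.png",W["img"])
b=big(mask(W,(105,120,60),(125,255,255),None,1));print(cv2.boundingRect(b),onz(W,b,.158).mean(0))
E
```

```text
time: 7.85
ee_pos: [0.6191, 0.1296, 0.2598]
eef_rot: [0.708, 0.706, -0.0, 0.0]
ft_force: [-0.9, -0.1, 0.3]
width: 0.0868
grip_force: 0.0
(273, 98, 21, 21) [0.61886351 0.21558612]
```

View pics/w4.png

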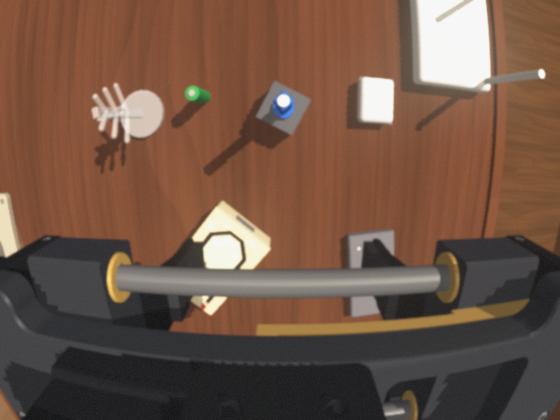

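The stylus top is at (283,102), on the stand, whose edges are turned about 25° in the image. I need a zoom to read the handle's yaw.

Run:
```python
from h import *
W=grab("wrist");im=W["img"]
cv2.imwrite("pics/w5.png",cv2.resize(im[70:145,245:320],None,fx=8,fy=8,interpolation=cv2.INTER_CUBIC))
h=cv2.cvtColor(im,cv2.COLOR_BGR2HSV)[70:145,245:320]
m=((h[...,2]>150)).astype(np.uint8)*255
b=big(m)+[245,70];P=onz(W,b,.158)*1000
print("top",cv2.boundingRect(b),cv2.minAreaRect(P.astype(np.float32)))
```

```text
top (274, 91, 21, 28) ((620.8396606445312, 218.40281677246094), (15.875649452209473, 23.466075897216797), 20.032249450683594)
```

View pics/w5.png

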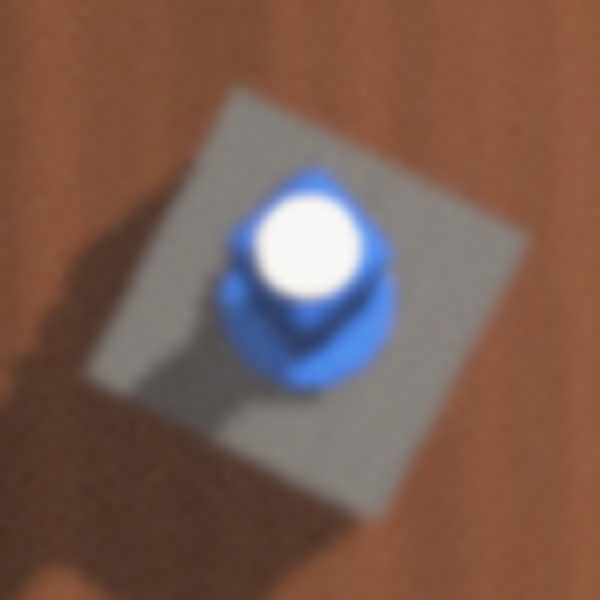

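The handle's white cap is at pixel (283.6,100.8). Its square has vertices at top, left and right, so its sides lie at about ±45° in world yaw. The collar centre is at about (283.5,107.8).

```bash
python3 - <<'E'
from h import *
W=grab("wrist");print(onz(W,(283.6,100.75),.158),onz(W,(283.5,107.75),.048), onz(W,(245+309/8,70+303/8),.042))
E
python3 -m crank '0 0 0 0.084 1; 0 0 0 0.084 1; 0 0 0 0.084 1; 0 0 0 0.084 1; 0 0 0 0.084 1; 0 0 0 0.084 1; 0 0 0 0 1; 0 0 0 0 1'
cat > go.py <<'E'
import sys
from h import *
def togo(x,y,z):
    s=read_state();r=R.from_quat(s["eef_rot"]);d=r.inv().apply(np.array([x,y,z])-s["ee_pos"])/.2
    m=r.as_matrix();print("togo units",d.round(3),"toolx yaw",np.rad2deg(np.arctan2(m[1,0],m[0,0])).round(2),"tilt",m[:,2].round(4))
if __name__=="__main__": togo(*map(float,sys.argv[1:4]))
E
python3 - <<'E'
from h import *
from go import togo
W=grab("wrist");m=(W["img"].min(2)>170).astype(np.uint8)*255
cs,_=cv2.findContours(m,0,1)
for c in cs:
    a=cv2.contourArea(c)
    if 60<a<400:
        p=c[:,0].mean(0);q=onz(W,p,.158)[0]
        if abs(q[0]-.62)<.03 and abs(q[1]-.217)<.03: print(a,p,q)
E
```

```text
[[0.61935517 0.22149808]] [[0.61956716 0.22094047]] [[0.61973551 0.22109102]]
time: 8.8
ee_pos: [0.619, 0.1309, 0.2601]
eef_rot: [0.924, 0.381, 0.0, 0.0]
ft_force: [-0.2, 0.5, -0.2]
width: 0.0869
grip_force: 0.0
110.0 [209.91176471 133.47058824] [0.61837431 0.22176706]
```

```bash
python3 go.py .619 .2215 .097
```

```text
togo units [ 0.319 -0.321  0.815] toolx yaw 44.83 tilt [ 3.e-04  0.e+00 -1.e+00]
```

```bash
python3 -m crank '0.1 -0.1 0 0 1; 0.12 -0.12 0 0 1; 0.1 -0.1 0 0 1; 0 0 0.1 0 1; 0 0 0.15 0 1; 0 0 0.15 0 1; 0 0 0 0 1; 0 0 0 0 1' 15
python3 go.py .619 .2215 .097
python3 - <<'E'
from h import *
W=grab("wrist");cv2.imwrite("pics/w6.png",W["img"])
E
```

```text
time: 9.65
ee_pos: [0.6196, 0.2216, 0.1806]
eef_rot: [0.925, 0.38, -0.0, -0.0]
ft_force: [0.5, 0.7, 0.1]
width: 0.0869
grip_force: 0.0
togo units [-0.002 -0.002  0.418] toolx yaw 44.71 tilt [-2.e-04 -0.e+00 -1.e+00]
```

View pics/w6.png

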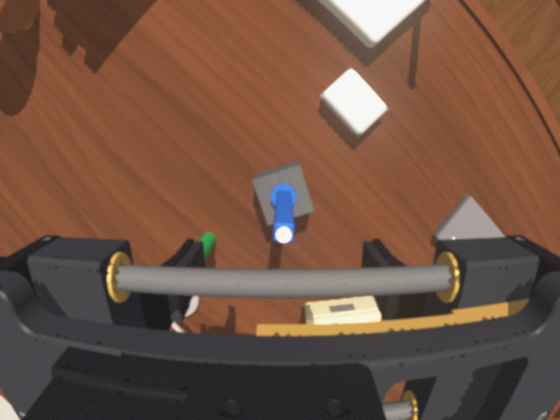

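The stylus cap is at (284,234), centred between the fingers with its faces square to them. Descend and grip.

```bash
python3 -m crank '0 0 0.14 0 1; 0 0 0.14 0 1; 0 0 0.138 0 1; 0 0 0 0 -0.9; 0 0 0 0 -0.9; 0 0 0 0 -0.9; 0 0 0 0 -0.9; 0 0 0 0 -0.9; 0 0 0 0 -0.9; 0 0 0 0 -0.9' 25
python3 -m crank '0 0 0 0 -0.9; 0 0 0 0 -0.9; 0 0 0 0 -0.9; 0 0 0 0 -0.9; 0 0 0 0 -0.9; 0 0 0 0 -0.9; 0 0 0 0 -0.9'
```

```text
time: 10.7
ee_pos: [0.6197, 0.2217, 0.0965]
eef_rot: [0.925, 0.38, 0.0, 0.0]
ft_force: [1.3, -0.1, -0.4]
width: 0.0391
grip_force: 0.0
time: 11.4
ee_pos: [0.6196, 0.2217, 0.0962]
eef_rot: [0.925, 0.38, 0.0, -0.0]
ft_force: [0.1, 0.9, -1.0]
width: 0.0137
grip_force: 25.0
```

```bash
python3 -m crank '0 0 -0.03 0 -0.9; 0 0 -0.08 0 -0.9; 0 0 -0.12 0 -0.9; 0 0 -0.12 0 -0.9; 0 0 -0.12 0 -0.9; 0 0 -0.05 -0.059 -0.9; 0 0 0 0 -0.9; 0 0 0 0 -0.9' 40
python3 - <<'E'
from h import *
import numpy as np
c=np.array([.52165,.0149]);a=np.deg2rad(50.04)
Rm=np.array([[np.cos(a),-np.sin(a)],[np.sin(a),np.cos(a)]])
print(c+Rm@[-.055,-.028], c+Rm@[.0,.028])
W=grab("wrist");m=W["img"];cv2.imwrite("pics/w7.png",cv2.resize(m[120:280,200:370],None,fx=3.5,fy=3.5))
E
python3 go.py .5077 -.0453 .20
```

```text
time: 12.2
ee_pos: [0.6196, 0.2217, 0.2007]
eef_rot: [0.907, 0.421, 0.0, -0.0]
ft_force: [0.5, 0.1, -1.4]
width: 0.0136
grip_force: 40.0
[ 0.50778791 -0.04524019] [0.5001882  0.03288307]
togo units [-1.38   0.435  0.   ] toolx yaw 49.82 tilt [-6.e-04 -2.e-04 -1.e+00]
```

View pics/w7.png

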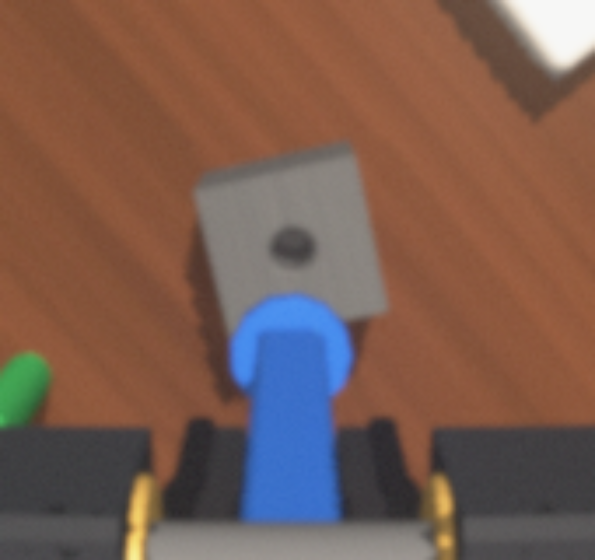

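```bash
python3 - <<'E'
from h import *
W=grab("wrist");print("hole",onz(W,(283.7,190.3),.042),"collar",onz(W,(283.4,221.1),.152),read_state()["ee_pos"])
E
python3 -m crank '-0.1 0.03 0 0 -0.9; -0.15 0.05 0 0 -0.9; -0.15 0.05 0 0 -0.9; -0.15 0.05 0 0 -0.9; -0.15 0.05 0 0 -0.9; -0.15 0.05 0 0 -0.9; -0.15 0.05 0 0 -0.9; -0.15 0.05 0 0 -0.9; -0.13 0.03 0 0 -0.9; -0.1 0.025 0 0 -0.9'
python3 -m crank '0 0 0.1 0 -0.9; 0 0 0.12 0 -0.9; 0 0 0.05 0 -0.9; 0 0 0 0 -0.9; 0 0 0 0 -0.9'
python3 go.py .5077 -.0453 .150
```

```text
hole [[0.61983239 0.22174808]] collar [[0.6190298  0.22159354]] [0.61919885 0.2215164  0.19955296]
time: 13.3
ee_pos: [0.5073, -0.0474, 0.1996]
eef_rot: [0.907, 0.421, -0.001, -0.0]
ft_force: [-0.3, 0.7, 0.1]
width: 0.0137
grip_force: 40.0
time: 13.8
ee_pos: [0.5088, -0.0454, 0.1468]
eef_rot: [0.907, 0.422, 0.0, 0.0]
ft_force: [0.8, -0.1, -0.4]
width: 0.0137
grip_force: 40.0
togo units [-0.003 -0.005 -0.016] toolx yaw 49.95 tilt [ 2.e-04 -0.e+00 -1.e+00]
```

```bash
python3 -m crank '0 0 -0.15 0 -0.9; -0.1 0 -0.1 0 -0.9; -0.1 0 0 0 -0.9; 0 0 0 0 -0.9; 0 0 0 0 -0.9; 0 0 0 0 -0.9'
python3 - <<'E'
from seam import *
from go import togo
for _ in range(4):
    W=grab("wrist");fit(W,521.7,14.9,50)
    b=big(mask(W,(50,100,60),(80,255,255),None,1));print(read_state()["ee_pos"],"g",onz(W,b.mean(0),.042))
    h=cv2.cvtColor(W["img"],cv2.COLOR_BGR2HSV)
    m=cv2.inRange(h,(105,120,60),(125,255,255));m[:200]=0;m[260:]=0;m[:,:240]=0;m[:,330:]=0
    b=big(m);x,y,w,hh=cv2.boundingRect(b);print("collar",x,y,w,hh)
    # collar top circle: fit to widest upper arc
    arc=b[(b[:,1]<y+w*.45)].astype(float);A=np.c_[2*arc,np.ones(len(arc))];s=np.linalg.lstsq(A,(arc**2).sum(1),rcond=None)[0];r=np.sqrt(s[2]+s[0]**2+s[1]**2)
    zt=read_state()["ee_pos"][2]-.0883+.04
    print("c",s[:2],r,onz(W,s[:2],zt), "offset tool mm",R.from_quat(read_state()["eef_rot"]).inv().apply(np.r_[onz(W,s[:2],zt)[0],0]-np.r_[read_state()["ee_pos"][:2],0])*1000)
E
```

```text
time: 14.4
ee_pos: [0.4833, -0.0754, 0.1965]
eef_rot: [0.906, 0.423, 0.0, 0.0]
ft_force: [0.8, 0.2, -1.1]
width: 0.0135
grip_force: 40.0Traceback (most recent call last):
  File "<stdin>", line 4, in <module>
  File "seam.py", line 13, in fit
    y1=np.polyval([s,b],0) ;y2=np.average(l2[:,1],weights=w2);x3=np.average(l3[:,0],weights=w3)
                                                                 ~~~~~~~~~~^^^^^^^^^^^^^^^^^^^^
    raise ZeroDivisionError(
        "Weights sum to zero, can't be normalized")
ZeroDivisionError: Weights sum to zero, can't be normalized
```

```bash
sed -i 's/mgrid\[60:320,150:430\]/mgrid[2:320,100:480]/' seam.py
cat > meas.py <<'E'
from seam import *
acc=[]
for _ in range(4):
    W=grab("wrist");p=fit(W,521.7,14.9,50)
    s=read_state();h=cv2.cvtColor(W["img"],cv2.COLOR_BGR2HSV)
    m=cv2.inRange(h,(105,120,60),(125,255,255));m[:195]=0;m[250:]=0;m[:,:240]=0;m[:,330:]=0
    b=big(m);x,y,w,hh=cv2.boundingRect(b)
    arc=b[(b[:,1]<y+w*.45)].astype(float);A=np.c_[2*arc,np.ones(len(arc))];q=np.linalg.lstsq(A,(arc**2).sum(1),rcond=None)[0]
    zt=s["ee_pos"][2]-.0883+.04;c=onz(W,q[:2],zt)[0]
    d=R.from_quat(s["eef_rot"]).inv().apply(np.r_[c-s["ee_pos"][:2],0])*1000
    acc.append(np.r_[p,d[:2],s["ee_pos"]*1000])
np.set_printoptions(precision=2,suppress=True);print("collar box",x,y,w,hh,q[:2]);print(np.array(acc))
E
python3 meas.py
```

```text
pose 521.787473433114 14.910424939078226 49.90351101807944 y1,y2 -28.06251529225242 28.062515292254115 x3 53.0 ends(-55,0; +-3.5) -57.21157209104801 -2.333817890915187 n 385 124 68
pose 521.795105852093 14.85570451031277 49.94822185907684 y1,y2 -28.05687128692919 28.056871286930306 x3 53.00000000000003 ends(-55,0; +-3.5) -57.354327749292686 -2.456605503621551 n 380 124 70
pose 521.7821702867665 14.929328644482178 49.94255351957302 y1,y2 -28.07159700117588 28.0715970011771 x3 53.00000000000002 ends(-55,0; +-3.5) -56.472213968382185 -2.6321457791700684 n 380 120 70
pose 521.7112437042666 14.811524885905591 49.908242123685184 y1,y2 -28.08142818131109 28.081428181294097 x3 53.00000000000007 ends(-55,0; +-3.5) -56.463012834713034 -2.654684119718337 n 380 118 70
collar box 266 204 34 46 [282.69 220.78]
[[521.79  14.91  49.9    0.08  -0.72 483.17 -75.46 196.2 ]
 [521.8   14.86  49.95   0.14  -0.71 483.08 -75.54 196.12]
 [521.78  14.93  49.94   0.29  -0.75 483.03 -75.67 196.08]
 [521.71  14.81  49.91   0.11  -0.77 482.98 -75.79 196.1 ]]
```

```bash
cat > loc.py <<'E'
import sys
from h import *
c=np.array([.52177,.01488]);a=np.deg2rad(49.93);A=np.array([[np.cos(a),-np.sin(a)],[np.sin(a),np.cos(a)]])
# TCP in case frame (mm), averaged; and tool-unit shift to a target
P=[];F=[]
for i in range(4):
    s=read_state();P.append(s["ee_pos"]);F.append(s["ft_force"])
    if i<3: cams.camera("side")
p=np.mean(P,0);F=np.mean(F,0);r=R.from_quat(s["eef_rot"]);m=r.as_matrix()
l=A.T@(p[:2]-c)*1000
print("TCP in case",l.round(2),"z",(p[2]*1000).round(2),"F case",(A.T@F[:2]).round(2),F[2].round(2),"yaw err",(np.rad2deg(np.arctan2(m[1,0],m[0,0]))-49.93).round(2),"tilt",m[:,2].round(4))
if len(sys.argv)>2:
    t=c+A@(np.array([float(sys.argv[1]),float(sys.argv[2])])/1000)
    print("units",(r.inv().apply(np.r_[t-p[:2],0])/.2).round(4))
E
python3 loc.py -54.5 -28
```

```text
TCP in case [-94.48 -28.72] z 196.12 F case [-0.58 -0.14] 0.11 yaw err 0.03 tilt [-1.e-04  0.e+00 -1.e+00]
units [ 0.1999 -0.0035 -0.    ]
```

```bash
python3 -m crank '0.1 0 0 0 -0.9; 0.1 -0.002 0 0 -0.9; 0 0 0.12 0 -0.9; 0 0 0.12 0 -0.9; 0 0 0.06 0 -0.9; 0 0 0 0 -0.9; 0 0 0 0 -0.9; 0 0 0 0 -0.9'; python3 loc.py -54.5 -28.3
```

```text
time: 15.6
ee_pos: [0.5091, -0.0453, 0.1375]
eef_rot: [0.907, 0.422, 0.001, 0.0]
ft_force: [0.7, -1.2, -1.3]
width: 0.0135
grip_force: 40.0
TCP in case [-54.34 -28.94] z 137.36 F case [-0.31 -0.22] -0.51 yaw err 0.01 tilt [ 0.0015  0.     -1.    ]
units [-0.0008 -0.0032 -0.    ]
```

```bash
python3 -m crank '0 -0.003 0.02 0 -0.9; 0 0 0.015 0 -0.9; 0 0 0.015 0 -0.9; 0 0 0 0 -0.9; 0 0 0 0 -0.9'; python3 loc.py -54.5 -28.3
```

```text
time: 16.25
ee_pos: [0.5078, -0.0449, 0.1262]
eef_rot: [0.907, 0.422, -0.0, -0.0]
ft_force: [0.1, 0.4, -0.3]
width: 0.0134
grip_force: 40.0
TCP in case [-54.7  -27.84] z 126.29 F case [ 0.16 -0.1 ] -0.44 yaw err 0.02 tilt [ 3.e-04 -0.e+00 -1.e+00]
units [0.001  0.0023 0.    ]
```

```bash
python3 -m crank '0 0.006 0 0 -0.9; 0 0 0 0 -0.9'; python3 loc.py;  python3 -m crank '0 0.006 0 0 -0.9; 0 0 0 0 -0.9'; python3 loc.py; python3 -m crank '0 -0.01 0 0 -0.9; 0 -0.008 0 0 -0.9; 0 0 0 0 -0.9'; python3 loc.py;  python3 -m crank '0 -0.006 0 0 -0.9; 0 0 0 0 -0.9'; python3 loc.py
```

```text
time: 16.6
ee_pos: [0.5089, -0.0458, 0.1264]
eef_rot: [0.907, 0.422, 0.0, 0.0]
ft_force: [0.1, 0.2, -0.2]
width: 0.0137
grip_force: 40.0
TCP in case [-54.7  -29.12] z 126.32 F case [0.34 0.14] -0.67 yaw err 0.02 tilt [ 1.e-04  0.e+00 -1.e+00]
time: 16.95
ee_pos: [0.5097, -0.0465, 0.1263]
eef_rot: [0.907, 0.422, 0.0, 0.0]
ft_force: [0.1, 0.7, -0.9]
width: 0.0133
grip_force: 40.0
TCP in case [-54.72 -30.26] z 126.26 F case [ 0.35 -0.51] -0.35 yaw err 0.01 tilt [ 0.  0. -1.]
time: 17.4
ee_pos: [0.507, -0.0443, 0.1264]
eef_rot: [0.906, 0.422, 0.0, 0.0]
ft_force: [1.1, -0.1, -2.0]
width: 0.0137
grip_force: 40.0
TCP in case [-54.73 -26.79] z 126.35 F case [-0.05 -1.22] -1.28 yaw err 0.02 tilt [ 5.e-04 -1.e-04 -1.e+00]
time: 17.75
ee_pos: [0.5065, -0.0438, 0.1265]
eef_rot: [0.907, 0.422, 0.001, 0.001]
ft_force: [2.9, -2.0, -2.0]
width: 0.0136
grip_force: 40.0
TCP in case [-54.75 -26.1 ] z 126.45 F case [ 0.26 -4.78] -2.27 yaw err 0.0 tilt [ 1.3e-03 -5.0e-04 -1.0e+00]
```

```bash
python3 -m crank '0 0.0125 0 0 -0.9; -0.002 0 0 0 -0.9; 0 0 0 0 -0.9'; python3 loc.py -55 -28.6
```

```text
time: 18.2
ee_pos: [0.5072, -0.0449, 0.1261]
eef_rot: [0.906, 0.422, -0.0, -0.0]
ft_force: [0.1, -0.8, -0.4]
width: 0.014
grip_force: 40.0
TCP in case [-55.07 -27.43] z 126.12 F case [-0.11  0.03] -0.78 yaw err 0.03 tilt [-5.e-04  3.e-04 -1.e+00]
units [ 0.0003  0.0059 -0.    ]
```

```bash
python3 -m crank '0 0.006 0 0 -0.9; 0 0 0 0 -0.9; 0.01 0 0 0 -0.9; 0.015 0 0 0 -0.9; 0.015 0 0 0 -0.9; 0.015 0 0 0 -0.9'; python3 loc.py -44 -28.6
```

```text
time: 18.95
ee_pos: [0.5159, -0.0373, 0.1263]
eef_rot: [0.906, 0.422, 0.0, -0.0]
ft_force: [0.1, 0.1, -0.5]
width: 0.0135
grip_force: 40.0
TCP in case [-43.57 -28.98] z 126.23 F case [0.48 0.4 ] -0.57 yaw err 0.05 tilt [-0.  0. -1.]
units [-0.0022 -0.0019  0.    ]
```

```bash
python3 -m crank '0.015 -0.001 0 0 -0.9; 0.015 -0.001 0 0 -0.9; 0.015 0 0 0 -0.9; 0.015 0 0 0 -0.9; 0.015 0 0 0 -0.9; 0.015 0 0 0 -0.9; 0.015 0 0 0 -0.9; 0.015 0 0 0 -0.9; 0.015 0 0 0 -0.9; 0.015 0 0 0 -0.9'; python3 loc.py -13.6 -28.6
```

```text
time: 20.1
ee_pos: [0.5348, -0.0142, 0.1263]
eef_rot: [0.907, 0.422, 0.0, -0.0]
ft_force: [0.4, 0.5, 0.1]
width: 0.0137
grip_force: 40.0
TCP in case [-13.69 -28.61] z 126.24 F case [0.01 0.24] 0.09 yaw err 0.04 tilt [ 0.  0. -1.]
units [ 0.0005 -0.      0.    ]
```

```bash
python3 -m crank '0.015 0 0 0 -0.9; 0.015 0 0 0 -0.9; 0.015 0 0 0 -0.9; 0.015 0 0 0 -0.9; 0.015 0 0 0 -0.9; 0.015 0 0 0 -0.9; 0.015 0 0 0 -0.9; 0.015 0 0 0 -0.9; 0.015 0 0 0 -0.9'; python3 loc.py 35 -28.6
```

```text
time: 21.15
ee_pos: [0.5522, 0.0065, 0.1263]
eef_rot: [0.906, 0.422, 0.0, 0.0]
ft_force: [-0.6, -0.6, -1.4]
width: 0.0138
grip_force: 40.0
TCP in case [ 13.33 -28.59] z 126.24 F case [-0.16  0.03] -0.21 yaw err 0.04 tilt [ 0.  0. -1.]
units [1.084e-01 1.000e-04 0.000e+00]
```

```bash
python3 -m crank '0.015 0 0 0 -0.9; 0.015 0 0 0 -0.9; 0.015 0 0 0 -0.9; 0.015 0 0 0 -0.9; 0.015 0 0 0 -0.9; 0.015 0 0 0 -0.9; 0.015 0 0 0 -0.9; 0 0 0 0 -0.9'; python3 loc.py 53 -10.6
```

```text
time: 22.1
ee_pos: [0.5657, 0.0228, 0.1262]
eef_rot: [0.906, 0.422, 0.0, -0.0]
ft_force: [-0.4, 0.3, -0.2]
width: 0.0136
grip_force: 40.0
TCP in case [ 34.03 -28.64] z 126.24 F case [-0.13  0.22] -0.42 yaw err 0.02 tilt [ 0.e+00 -1.e-04 -1.e+00]
units [ 0.0949 -0.0902 -0.    ]
```

```bash
python3 -m crank '0.005 0 0 0 -0.9; 0.01 -0.01 0 0 -0.9; 0.01 -0.01 0 0 -0.9; 0.01 -0.01 0 0 -0.9; 0.01 -0.01 0 0 -0.9; 0.01 -0.01 0 0 -0.9; 0 0 0 0 -0.9'; python3 loc.py 53 -10.6
```

```text
time: 22.95
ee_pos: [0.5649, 0.0379, 0.1263]
eef_rot: [0.906, 0.423, 0.0, -0.0]
ft_force: [-0.4, 0.1, 0.0]
width: 0.0139
grip_force: 40.0
TCP in case [ 45.04 -18.52] z 126.26 F case [ 0.17 -0.09] -0.22 yaw err 0.02 tilt [ 1.e-04 -1.e-04 -1.e+00]
units [ 0.0398 -0.0396 -0.    ]
```

```bash
python3 -m crank '0.01 -0.01 0 0 -0.9; 0.01 -0.01 0 0 -0.9; 0.01 -0.01 0 0 -0.9; 0.01 -0.01 0 0 -0.9; 0 -0.014 0 0 -0.9; 0 -0.014 0 0 -0.9; 0 -0.014 0 0 -0.9; 0 0 0 0 -0.9'; python3 loc.py 53 9.4
```

```text
time: 23.9
ee_pos: [0.5573, 0.0542, 0.1263]
eef_rot: [0.906, 0.422, 0.0, -0.0]
ft_force: [0.2, -0.8, -0.3]
width: 0.0137
grip_force: 40.0
TCP in case [52.88 -2.15] z 126.32 F case [ 0.05 -0.39] -0.41 yaw err 0.01 tilt [ 2.e-04 -0.e+00 -1.e+00]
units [ 0.0006 -0.0577 -0.    ]
```

```bash
python3 -m crank '0 -0.0145 0 0 -0.9; 0 -0.0145 0 0 -0.9; 0 -0.0145 0 0 -0.9; 0 -0.0145 0 0 -0.9; -0.01 -0.01 0 0 -0.9; -0.01 -0.01 0 0 -0.9; -0.01 -0.01 0 0 -0.9; -0.01 -0.01 0 0 -0.9; 0 0 0 0 -0.9'; python3 loc.py 35 27.4
```

```text
time: 24.95
ee_pos: [0.5371, 0.0603, 0.1263]
eef_rot: [0.907, 0.422, 0.0, 0.0]
ft_force: [0.4, -0.1, 0.0]
width: 0.0136
grip_force: 40.0
TCP in case [44.78 17.35] z 126.32 F case [-0.14 -0.28] -0.27 yaw err 0.02 tilt [ 2.e-04  0.e+00 -1.e+00]
units [-0.0489 -0.0503 -0.    ]
```

```bash
python3 -m crank '-0.01 -0.01 0 0 -0.9; -0.01 -0.01 0 0 -0.9; -0.01 -0.01 0 0 -0.9; -0.01 -0.01 0 0 -0.9; -0.01 -0.01 0 0 -0.9; -0.015 0 0 0 -0.9; -0.015 0 0 0 -0.9; -0.015 0 0 0 -0.9; 0 0 0 0 -0.9'; python3 loc.py 0 27.4
```

```text
time: 26.0
ee_pos: [0.5173, 0.0517, 0.1263]
eef_rot: [0.907, 0.422, -0.0, 0.0]
ft_force: [-0.1, -0.1, -0.6]
width: 0.0137
grip_force: 40.0
TCP in case [25.69 27.21] z 126.29 F case [0.11 0.12] -0.23 yaw err 0.02 tilt [ 2.e-04  1.e-04 -1.e+00]
units [-0.1285 -0.001  -0.    ]
```

```bash
python3 -m crank '-0.015 0 0 0 -0.9; -0.015 0 0 0 -0.9; -0.015 0 0 0 -0.9; -0.015 0 0 0 -0.9; -0.015 0 0 0 -0.9; -0.015 0 0 0 -0.9; -0.015 0 0 0 -0.9; -0.013 0 0 0 -0.9; 0 0 0 0 -0.9'; python3 loc.py 0 27.4
```

```text
time: 27.05
ee_pos: [0.5022, 0.0339, 0.1263]
eef_rot: [0.907, 0.422, 0.0, 0.0]
ft_force: [0.6, 0.7, -0.8]
width: 0.0137
grip_force: 40.0
TCP in case [ 2.19 27.29] z 126.29 F case [ 0.43 -0.31] -0.37 yaw err 0.03 tilt [ 2.e-04  1.e-04 -1.e+00]
units [-0.011  -0.0006 -0.    ]
```

```bash
python3 -m crank '-0.012 0 0 0 -0.9; 0 0 0 0 -0.9; 0 0 0 0 -0.9'; python3 loc.py 0 27.4
```

```text
time: 27.5
ee_pos: [0.5008, 0.0323, 0.1263]
eef_rot: [0.907, 0.422, 0.0, 0.0]
ft_force: [0.6, -0.8, -0.2]
width: 0.0139
grip_force: 40.0
TCP in case [-0.1  27.32] z 126.26 F case [ 0.3  -0.43] -0.5 yaw err 0.02 tilt [ 1.e-04  1.e-04 -1.e+00]
units [ 0.0005 -0.0004  0.    ]
```

Seam finished at seam7 with no wall forces. Lift straight up and head back to the stand.

```bash
python3 -m crank '0 0 -0.02 0 -0.9; 0 0 -0.02 0 -0.9; 0 0 -0.1 0 -0.9; 0 0 -0.15 0 -0.9; 0 0 -0.1 0 -0.9; 0 0 0 0 -0.9; 0 0 0 0 -0.9'; python3 go.py .6196 .2217 .2
```

```text
time: 28.35
ee_pos: [0.5009, 0.0324, 0.2044]
eef_rot: [0.906, 0.422, 0.0, 0.0]
ft_force: [0.0, -0.3, -0.8]
width: 0.0137
grip_force: 40.0
togo units [ 1.107 -0.155  0.023] toolx yaw 49.95 tilt [ 8.e-04  1.e-04 -1.e+00]
```

```bash
python3 -m crank '0.1 -0.01 0 0 -0.9; 0.14 -0.02 0 0 -0.9; 0.15 -0.02 0 0 -0.9; 0.15 -0.02 0 0 -0.9; 0.15 -0.02 0 0 -0.9; 0.14 -0.02 0 0 -0.9; 0.12 -0.02 0 0 -0.9; 0.1 -0.02 0 0 -0.9; 0.057 -0.005 0 0 -0.9; 0 0 0 0.058 -0.9'; python3 -m crank '0 0 0 0 -0.9; 0 0 0 0 -0.9; 0 0 0 0 -0.9'
python3 go.py .6196 .2217 .15
python3 - <<'E'
from h import *
W=grab("wrist");s=read_state()
im=cv2.GaussianBlur(W["img"],(3,3),0).max(2)
# hole: darkest blob within the grey stand near expected pixel
roi=im[170:212,260:308];m=(roi<75).astype(np.uint8);n,l,st,ce=cv2.connectedComponentsWithStats(m)
for i in range(1,n):
    if st[i,4]>15: p=ce[i]+[260,170];print(st[i],p,onz(W,p,.042),s["ee_pos"])
E
```

```text
time: 29.35
ee_pos: [0.6192, 0.2231, 0.2026]
eef_rot: [0.925, 0.381, -0.001, -0.0]
ft_force: [-0.3, 0.0, -0.9]
width: 0.0139
grip_force: 40.0
time: 29.65
ee_pos: [0.6194, 0.2212, 0.2042]
eef_rot: [0.925, 0.381, -0.0, 0.0]
ft_force: [-0.4, -0.1, -0.4]
width: 0.014
grip_force: 40.0
togo units [ 0.003 -0.001  0.271] toolx yaw 44.8 tilt [-1.e-04 -3.e-04 -1.e+00]
```

```bash
python3 -m crank '0.003 -0.001 0.1 0 -0.9; 0 0 0.12 0 -0.9; 0 0 0.05 0 -0.9; 0 0 0.05 0 -0.9; 0 0 0.05 0 -0.9; 0 0 0.05 0 -0.9; 0 0 0.05 0 -0.9; 0 0 0.04 0 -0.9; 0 0 0 0 -0.9; 0 0 0 0 -0.9'; python3 go.py .6196 .2217 .0967
```

```text
time: 30.7
ee_pos: [0.6199, 0.2224, 0.1024]
eef_rot: [0.925, 0.381, 0.0, -0.0]
ft_force: [-0.0, -0.3, -0.2]
width: 0.0136
grip_force: 40.0
togo units [-0.004  0.002  0.028] toolx yaw 44.73 tilt [ 2.e-04  1.e-04 -1.e+00]
```

```bash
python3 -m crank '-0.002 0 0.015 0 -0.9; 0 0 0.01 0 -0.9; 0 0 0.003 0 -0.9; 0 0 0 0 -0.9; 0 0 0 0 -0.9'; python3 go.py .6196 .2217 .0963; python3 -c "from h import *;print(read_state()['ft_force'])"
```

```text
time: 31.2
ee_pos: [0.6196, 0.2221, 0.0968]
eef_rot: [0.925, 0.38, 0.0, -0.0]
ft_force: [0.4, -0.0, -0.4]
width: 0.0139
grip_force: 40.0
togo units [-0.001  0.002  0.002] toolx yaw 44.73 tilt [ 2.e-04  1.e-04 -1.e+00]
[ 0.43330389 -0.03398967 -0.44200306]
```

Release, at low force first, then open moderately and lift.

```bash
python3 -m crank '0 0 0.003 0 -0.9; 0 0 0 0 0.2; 0 0 0 0 0.2; 0 0 0 0 0.2; 0 0 0 0 0.2; 0 0 0 0 0.2; 0 0 0 0 0.2; 0 0 0 0 0.2; 0 0 0 0 0.2' 10; python3 -m crank '0 0 -0.05 0 0.2; 0 0 -0.1 0 0.2; 0 0 -0.15 0 0.2; 0 0 -0.15 0 0.2; 0 0 -0.15 0 0.2; 0 0 -0.15 0 0.2; 0 0 0 0 0.2; 0 0 0 0 0.2; 0 0 0 0 0.2'
python3 - <<'E'
from h import *
W,S,D=grab("wrist"),grab("scene"),grab("side")
for n,c,roi in(("s",S,(335,115,365,185)),("d",D,(220,230,255,310))):
    b=big(mask(c,(105,120,60),(125,255,255),roi,1)); x,y,w,h=cv2.boundingRect(b)
    t=b[b[:,1]<y+3].mean(0); print("sty",n,(x,y,w,h),t,onz(c,t,.158))
for n,c,roi in(("s",S,(170,220,245,310)),("d",D,(245,130,305,200))):
    b=big(mask(c,(5,150,120),(20,255,255),roi,1)); print("lid",n,cv2.boundingRect(b),onz(c,b,.065).mean(0))
    b=big(mask(c,(85,20,110),(110,140,255),roi,1)); print("saucer",circ(onz(c,b,.012)))
E
```

```text
time: 32.1
ee_pos: [0.6195, 0.2221, 0.0961]
eef_rot: [0.925, 0.381, 0.0, -0.0]
ft_force: [0.1, -0.3, 0.1]
width: 0.052
grip_force: 0.0
time: 33.0
ee_pos: [0.6191, 0.2219, 0.2452]
eef_rot: [0.925, 0.381, -0.001, 0.0]
ft_force: [-0.2, -0.1, -0.9]
width: 0.0523
grip_force: 0.0
sty s (340, 129, 14, 46) [349.7 129.9] [[0.62364431 0.21204933]]
sty d (230, 246, 17, 57) [234.53846154 247.30769231] [[0.61842756 0.22819117]]
lid s (170, 220, 75, 90) [ 0.62659531 -0.24169628]
saucer (0.6061, -0.2342, 0.0593)
lid d (268, 159, 20, 11) [ 0.59881791 -0.21044801]
saucer (0.6047, -0.2278, 0.061)
```

```bash
python3 -c "
from bench import workorder;print(workorder.close_job())"
```

```text
the job is handed in; nothing more can be done
None
```

The job is handed in, at about 33 s of the 72 s allowed: the canister is on the saucer, the seam was traced red to green in one pass at about 30 mm/s with the tip about 4 mm deep (after a small sideways wall check at the red-dot end), and the stylus is back upright in its stand; no verdict was returned.

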